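# Clip the strawberry sample to the table easel

### The arm

A 6-joint arm with a two-finger parallel gripper is mounted at the origin on the work surface. World frame = base frame: x ahead of the robot, y to its left, z up, the work surface at z = 0. Lengths are in m, angles in degrees, forces in N, time in s.
With the tool pointing down it reaches from about 0.25 to 0.725 m from the base axis. Payload 9.7 kg.
Tool frame: the origin (TCP) lies midway between the tips of the shut fingers; the grasp point (between the pads) lies 19 mm behind it; z points along the fingers, y is the line along which they close (so a half turn about z gives the same grasp; the last joint's range is limited). The gripper opens to 85 mm and grips with 20 to 120 N. Pads are 22 mm wide; open, the fingers measure 114 mm over their backs; the gripper's body (76 mm by 85 mm) begins 54 mm behind the grasp point. The pads swing forward as they close: fully open they stand 13 mm farther back than shut.
Start: joints at [70.588, 4.979, 10.078, 95.1, 0, 90], TCP at [0.183, 0.519, 0.231] pointing down, gripper open.
Joint ranges: [-179.16, 179.16], [-48.56, 103.87], [-65.8, 70.77], [-126.05, 130.52], [-82.76, 87.17], [-180, 180]. Speed limits (degrees/s): [127.2, 127.2, 147.25, 180, 180, 180].

### API

Orientations are given as [roll, pitch, yaw] about the fixed x, y, z axes, in that order (R = Rz(yaw) Ry(pitch) Rx(roll)).
In Python, from workcell import bot gives the robot as it stands. The module is installed in compiled form; this text tells all that it offers.
- The arm moves only by the tool send_rows, never from a script. Its argument "moves" is one flat list of numbers, 7 for each row, row after row: the shift along the world's x, y, z normalised to -1 to 1, where 1 is 0.025 m, then the turn, a rotation vector about the world's x, y, z normalised to -1 to 1, where 1 is 0.15 rad, then the closure, from -1 (fully open) to 1 (shut), so that 0 is half open. A call has 1 to 8 rows; each row shifts and turns the commanded pose from where the row before left it; what a row does not reach is not made up. A row lasts 1/8 s, in which the tool goes at most 62.5 mm and 10.7 degrees, less where a joint would pass 70% of its speed; a pose out of reach is approached as far as the arm can. A call with a number of a shift or a turn outside -1 to 1 is refused whole. A call with a gripper value outside its range is refused whole. The fingers move at their own pace and stop on an object; "squeeze" is the grip in N (left out, the last holds). Time passes only in rows, so rows that do not move let the fingers close. It gives the time, the measured TCP pose, the force, the opening and the grip force at its end, in the units of the state.
- bot.get_obs(): the state, without advancing time (a new reading comes with each control period).
- bot.camera(name): name is "side" or "top" or "wrist"; returns a dict with "color" (420x560x3 uint8, red, green, blue), "camera_matrix" (3x3 intrinsics, pixels), "R" (3x3) and "t" (3): a world point X has camera coordinates R X + t. Camera axes: x right, y down, z forward; pixel columns grow to the right and rows downward; lengths in m; the calibration is good to about 2 mm. A picture is of the moment at which its call begins. There is no depth.
- bot.job_done(): hands the job in; it is judged then, once.
Trained networks look in the newest picture that a camera, given by its name, has taken for a name from the list of things; names that differ only in an ending like _2 or _b are one class to them, and where a whole thing is asked for, a point or a joint stands for the part that bears it (a point fixed in the world has none). Each returns a list of dicts, best first, with "p" (0 to 1); they miss things now and then, are a little off and sometimes report something else, mostly with a low value. They report only what shows in the picture. A call takes as long as a camera call. They do not tell look-alikes from the thing itself.
- bot.boxes_of(camera, query): "extent" ([left, top, right, bottom] in pixels, round what is visible of it).
- bot.trace(camera, query): "region" (420x560 bool, what is visible of it) and "extent" ([left, top, right, bottom] in pixels, round what is visible of it).
- bot.landmark_of(camera, query): "pixel" ([column, row] in pixels: a listed point, or the origin of a listed thing).
The state is a dict: "time": time; "q": joint angles; "qd": joint speeds; "joint_efforts": joint torques, N m; "ee_pos": TCP position; "tcp_rot": TCP orientation; "wrist_force": force on the tool from outside, world axes, zero at the start; "torque": the same for the moment, N m; "opening": finger opening in m; "grasp_force": force on a finger pad.
Only numpy, scipy, OpenCV 4.12 (cv2) and the standard library are available. Lean on these libraries where they do the work, as an engineer would, in place of code of your own. Each camera call takes 0.05 s, during which the arm holds its last target. There are 200 camera calls.

### The job

Take the strawberry sample panel (the one with the red edge) out of the dowel rack and stand it on the easel's ledge, behind the lip, leaning against the board with its picture facing out and roughly in the middle. Then take the red-handled spring clamp off the caddy's wall and clip the panel to the board with it: about the middle of the panel's top edge, squarely from above and pushed well down, with one jaw on the picture and the other behind the board. Leave the other panels and the studio things where they are.

Things in the scene. Friction and masses are not known exactly. Their poses are not given: they have to be found in the camera images.
- panel_strawberry: the strawberry sample panel: stiff board 150 mm wide (its y), 125 mm high (z), 8 mm thick (x), about 0.11 kg, red edges, white face with two strawberries. Origin: middle of its lower edge at mid thickness. The picture is on its -x face, the bare brown back on +x. It starts on edge in one of the rack's slots, where it can rock a few degrees; lift it 45 mm to clear the dowels
- panel_top (a point): middle of the strawberry panel's top edge, at mid thickness (125 mm above its origin)
- panel_picture (a point): middle of the strawberry panel's picture face (4 mm to -x and 62.5 mm up from its origin)
- panel_leaf: another panel of the same size and axes standing in the rack, green edges, green leaves; leave alone
- panel_lemon: another panel of the same size and axes standing in the rack, yellow edges, lemons; leave alone
- rack: fixed wooden drying rack: base 190 x 150 x 12 mm, three slots across it at x = -60, 0 and 60 mm, each between dowels 38 mm tall that leave 10 mm for a panel. Origin: under the middle of the base, on the table. The panels stand on the base (lower edge 12 mm above the table), their axes parallel to the rack's
- easel: fixed wooden table easel that carries the board. Origin on the table below the foot of the board's face, front towards -x. Two back struts at y = -75 and 75 mm meet the board 75 mm up its face; behind the board the middle is free
- easel_board: plywood board of the easel, leaning back 15 degrees. Origin: mid width, where its front face meets the ledge's top (42 mm above the table); -x out of the face, y along the ledge, z up the face. 200 mm wide, 8 mm thick (x 0 to 8). Ledge square to the board, 28 mm deep, with a lip 8 mm high from x = -22 to -28 mm. A panel flat on the board has its origin at (-4, 0, 0) mm and parallel axes
- board_top (a point): middle of the board's top edge at its front face, 130 mm up the face from the board's origin (axes as the board's)
- caddy: fixed wooden caddy, open box 130 (x) x 170 (y) x 85 mm high, walls 16 mm thick, short paint tubs inside below the rim. Origin: under its middle, on the table. The clamp is parked on its +x wall (middle of that wall at x = 57 mm)
- clamp: spring clamp, like a big clothes peg: two like steel arms on a pivot, red handles above, jaws with orange pads below; 111 mm long, 24 mm wide (y), 0.07 kg. Origin on the pivot, z towards the handles, x the way jaws and handles open. Starts upright on the caddy's +x wall, pivot 20 mm above the rim, axes as the caddy's. What is clipped can reach up to 8 mm below the pivot
- clamp_handles (a point): between the red handles, 38 mm above the pivot; handles reach from 15 to 56 mm above the pivot. Clipped on 16 mm they are 59 mm apart over their outsides at the top; squeezed fully (about 15 N each) they stop at 30 mm apart over their outsides, faces parallel
- clamp_pads (a point): between the jaw pads, 45 mm below the pivot; the pads are 20 mm long (35 to 55 mm below the pivot) and 24 mm wide. With the handles squeezed fully the jaws gape 33 mm at the top of the pads, 42 mm at their tips; let go, they shut by themselves and press with about 10 N
- clamp_jaw (a joint): opening angle of the clamp between its arms, rad: 0 with 16 mm between the pads (as parked, and on board plus panel; pads parallel), 0.5 fully open, -0.25 fully shut with nothing between
- jar_green: closed jar of green paint, 52 mm across, 80 mm high; origin under its middle; bystander
- jar_red: closed jar of red paint, same size; bystander
- tray: white plastic tray 170 x 250 x 30 mm with a green foam roller in it; origin under its middle; bystander
- brush: yellow brush, 190 mm, lying on the table; bystander
Not all that is in view belongs to the job. Leave any blue look-alike of the panel_strawberry alone.

How it is judged (in metres and radians):
On the way, in this order (a step that is already met when the one before it is completed fails the run):
1. the strawberry panel stands on the ledge behind the lip, leaning on the board, picture out, and let go (x of panel_strawberry in the frame of easel_board between -0.02 and 0.002 m and y of panel_strawberry in the frame of easel_board between -0.03 and 0.03 m and z of panel_strawberry in the frame of easel_board between -0.005 and 0.008 m and x of panel_top in the frame of easel_board above -0.01 m and z of panel_top in the frame of easel_board above 0.115 m and x of board_top in the frame of panel_strawberry above 0 m and angle between the y axis of panel_strawberry and the y axis of easel_board, either way round below 0.1 rad and contact force between the fingers and panel_strawberry below 0.1 N), for 0.2 s.
2. the clamp has closed over the panel's top edge and the board (x of panel_strawberry in the frame of easel_board between -0.02 and 0.002 m and y of panel_strawberry in the frame of easel_board between -0.03 and 0.03 m and z of panel_strawberry in the frame of easel_board between -0.005 and 0.008 m and x of panel_top in the frame of easel_board above -0.01 m and z of panel_top in the frame of easel_board above 0.115 m and x of board_top in the frame of panel_strawberry above 0 m and angle between the y axis of panel_strawberry and the y axis of easel_board, either way round below 0.1 rad and contact force between clamp and panel_strawberry above 2 N and contact force between clamp and easel_board above 2 N and value of joint clamp_jaw between -0.1 and 0.12 rad and z of clamp in the frame of easel_board between 0.13 and 0.163 m and y of clamp in the frame of panel_strawberry between -0.03 and 0.03 m and angle between the z axis of clamp and the z axis of easel_board, either way round below 0.3 rad), for 0.2 s.
At the end, for the whole second after the job is handed in: Panel on the ledge behind the lip (within 8 mm), picture out, top within 6 mm of the board, within 30 mm of its middle; clamp biting panel and board (2 N each, jaw -0.1 to 0.12 rad) within 30 mm of the panel's middle, pivot under 33 mm above the board's top, within 17 degrees; both at rest (all of step 2 and linear speed of each of panel_strawberry, clamp below 0.02 m/s); the robot touches nothing.
It fails at once if one of the other two panels is displaced by more than 40 mm (distance of any of panel_leaf, panel_lemon from where it was at the start of the episode above 0.04 m).
It fails at once if a jar, the tray or the brush is displaced by more than 40 mm (distance of any of jar_green, jar_red, tray, brush from where it was at the start of the episode above 0.04 m).
It fails at once if the strawberry panel is tipped over or dropped flat (angle between panel_strawberry's own z axis and vertical above 1 rad).
It also fails if it takes over 62 s, if anything falls off the work surface, if the arm or the gripper's body presses on something with over 40 N, if the wrist force passes 120 N, or if a joint passes its speed limit or range.

## Working session

There is one attempt and no reset: what is moved stays moved. The work goes in short steps, Python scripts to look and compute and a tool call to move; the robot and the scene stay as the last step left them, time stands still between calls to the robot, and variables do not carry over. Pictures are saved under pics/ and viewed, at most 10 in all, crops included, and the job is handed in when it is done.

Besides the shell and the picture viewer there is one more tool, called after ">>>" by a JSON object that holds its "name" and its "arguments", one argument or row to a line. send_rows: Moves the arm, as the interface text tells. Its arguments: {"type":"object","properties":{"moves":{"type":"array"},"squeeze":{"type":"number"}},"required":["moves"]}

```bash
mkdir -p pics
cat > h.py <<'E'
from workcell import bot
import numpy as np, cv2
def save(names,fn):
    ims=[bot.camera(n)["color"] for n in names]
    im=np.hstack(ims)[:,:,::-1]
    if im.shape[1]>800: im=cv2.resize(im,None,fx=800/im.shape[1],fy=800/im.shape[1],interpolation=cv2.INTER_AREA)
    cv2.imwrite(fn,im)
def ray(c,px):
    K,R,t=np.array(c["camera_matrix"]),np.array(c["R"]),np.array(c["t"])
    d=R.T@np.linalg.solve(K,[px[0],px[1],1.]); return -R.T@t,d/np.linalg.norm(d)
def atz(c,px,z):
    o,d=ray(c,px); return o+d*(z-o[2])/d[2]
def proj(c,X):
    p=np.array(c["camera_matrix"])@(np.array(c["R"])@np.array(X)+np.array(c["t"])); return p[:2]/p[2]
def tri(rays):
    A=np.zeros((3,3));b=np.zeros(3)
    for o,d in rays:
        M=np.eye(3)-np.outer(d,d);A+=M;b+=M@o
    X=np.linalg.solve(A,b)
    return X,[np.linalg.norm((np.eye(3)-np.outer(d,d))@(X-o)) for o,d in rays]
E
python3 - <<'E'
from h import *
cs={n:bot.camera(n) for n in("side","top")}
for n,c in cs.items():
    cv2.imwrite(f"pics/{n}0.png",c["color"][:,:,::-1])
    print(n,"pos",(-np.array(c["R"]).T@c["t"]).round(3), np.array(c["R"]).round(2).tolist())
for q in ["panel_strawberry","panel_top","panel_picture","rack","easel","easel_board","board_top","caddy","clamp","clamp_handles","clamp_pads","jar_green","tray","brush"]:
    for n in cs:
        print(q,n,[(np.round(r["pixel"]).tolist(),round(r["p"],2)) for r in bot.landmark_of(n,q)[:3]])
print(bot.get_obs())
E
```

```text
side pos [ 0.452 -1.028  1.056] [[1.0, -0.04, -0.01], [-0.03, -0.71, -0.7], [0.02, 0.7, -0.72]]
top pos [ 0.303 -0.149  1.304] [[-0.01, -1.0, -0.0], [-0.99, 0.01, -0.17], [0.17, 0.0, -0.99]]
panel_strawberry side [([180.0, 318.0], 0.69), ([317.0, 310.0], 0.63)]
panel_strawberry top [([347.0, 197.0], 0.96), ([450.0, 272.0], 0.91), ([355.0, 320.0], 0.85)]
panel_top side [([217.0, 417.0], 0.75), ([317.0, 282.0], 0.69), ([170.0, 285.0], 0.66)]
panel_top top [([471.0, 270.0], 0.85), ([360.0, 320.0], 0.69), ([356.0, 190.0], 0.61)]
panel_picture side [([172.0, 305.0], 0.58)]
panel_picture top [([462.0, 275.0], 0.75), ([346.0, 195.0], 0.71), ([357.0, 318.0], 0.68)]
rack side [([303.0, 295.0], 0.56), ([314.0, 309.0], 0.22)]
rack top [([331.0, 213.0], 0.89)]
easel side [([295.0, 152.0], 0.86)]
easel top [([140.0, 204.0], 0.64), ([264.0, 203.0], 0.47)]
easel_board side []
easel_board top [([139.0, 201.0], 0.92)]
board_top side [([291.0, 108.0], 0.55)]
board_top top [([112.0, 198.0], 0.86)]
caddy side [([285.0, 222.0], 0.63), ([319.0, 294.0], 0.28)]
caddy top [([245.0, 226.0], 0.64)]
clamp side 
[... 651 characters left out ...]
.0], 0.93), ([336.0, 210.0], 0.53)]
{'time': 1.5, 'q': array([7.05872583e+01, 4.97879560e+00, 1.00783518e+01, 9.50994538e+01,
       9.92478129e-04, 8.99989616e+01]), 'qd': array([ 0.1299703 ,  0.02049145, -0.08673465, -0.05188842, -0.04281241,
       -0.02998139]), 'joint_efforts': array([ 6.08878472e-04, -5.20094991e+01,  4.64857686e+01,  1.72824257e-03,
        9.54544987e-06, -3.09169810e-07]), 'ee_pos': array([0.18279855, 0.51873126, 0.23128638]), 'tcp_rot': array([ 1.79999898e+02, -9.92476273e-04,  1.60588297e+02]), 'wrist_force': array([ 0.19582446, -0.19548436,  0.5913059 ]), 'torque': array([-0.00310141, -0.02446832, -0.05503543]), 'grasp_force': 0.0, 'opening': 0.08562503106429302}
```

View pics/side0.png

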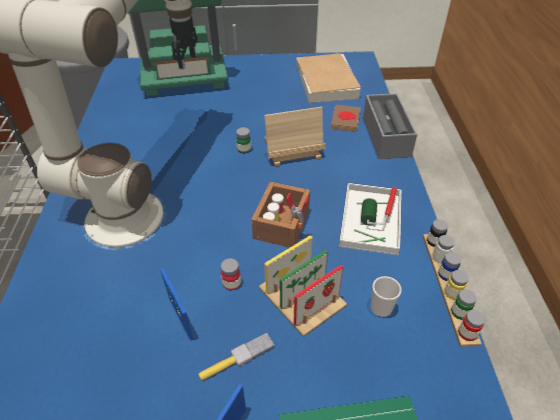

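View pics/top0.png

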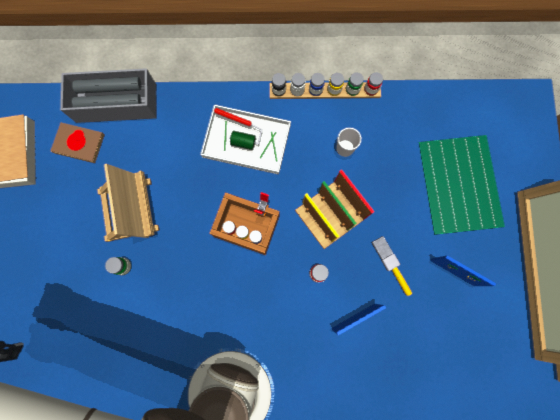

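The views show the strawberry panel (red edge) at top px (355,193) in the rack. The clamp is at (262,203) on the caddy, and the easel is at (130,203) facing image right (about -y). The blue panels at (358,316) and (462,270) are decoys. Next I measure poses and make zoomed crops.

Run:
```python
from h import *
c=bot.camera("top");s=bot.camera("side")
import pickle;pickle.dump((c,s),open("cams.pkl","wb"))
def crop(c,x,y,w,h,k): 
    im=c["color"][y:y+h,x:x+w,::-1]; return cv2.resize(im,None,fx=k,fy=k,interpolation=cv2.INTER_CUBIC)
a=np.vstack([np.hstack([crop(c,290,160,100,75,4),crop(c,200,180,100,75,4)]),np.hstack([crop(c,85,155,100,75+20,4)[:300],crop(s,250,100,100,75,4)])])
cv2.imwrite("pics/crops.png",a)
hsv=cv2.cvtColor(c["color"],cv2.COLOR_RGB2HSV)
for n,lo,hi,box in[("red",(0,150,90),(8,255,255),(325,160,385,225)),("red2",(172,150,90),(180,255,255),(325,160,385,225)),("yel",(22,150,120),(35,255,255),(295,185,345,250)),("grn",(45,120,50),(80,255,255),(310,175,365,235))]:
    m=cv2.inRange(hsv,lo,hi);k=np.zeros_like(m);k[box[1]:box[3],box[0]:box[2]]=m[box[1]:box[3],box[0]:box[2]]
    p=np.argwhere(k)[:,::-1].astype(np.float32)
    if len(p)<5: print(n,len(p));continue
    r=cv2.minAreaRect(p);q=cv2.boxPoints(r);e=[(q[0]+q[3])/2,(q[1]+q[2])/2] if r[1][0] and np.linalg.norm(q[0]-q[1])>np.linalg.norm(q[1]-q[2]) else [(q[0]+q[1])/2,(q[2]+q[3])/2]
    A,B=[atz(c,x,.137) for x in e];d=A-B
    print(n,len(p),np.round(e,1).tolist(),r[1],"mid",((A+B)/2).round(4),"len",np.linalg.norm(d).round(4),"ang",np.degrees(np.arctan2(d[1],d[0])).round(1))
for q,pc,ps in[("clamp_handles",(264,202),(296,200)),("clamp_pads",(262,209),(294,220)),("board_top",(112,198),(291,108)),("easel0",(139,201),(295,152)),("rack",(331,213),(303,295)),("caddy",(245,226),(285,222))]:
    X,e=tri([ray(c,pc),ray(s,ps)]);print(q,X.round(3),np.round(e,4))
for q in["caddy","easel_board","rack"]:
    r=bot.trace("top",q)
    if r: print(q,r[0]["p"],r[0]["extent"],cv2.minAreaRect(np.argwhere(r[0]["region"])[:,::-1].astype(np.float32)))
```

```text
red 74 [[340.0, 172.0], [370.8999938964844, 212.3000030517578]] (50.792179107666016, 2.1494388580322266) mid [ 0.5659 -0.3631  0.137 ] len 0.1429 ang 35.1
red2 123 [[341.5, 169.6999969482422], [370.79998779296875, 213.10000610351562]] (52.405067443847656, 6.671140193939209) mid [ 0.5682 -0.3651  0.137 ] len 0.1478 ang 31.6
yel 218 [[308.0, 192.8000030517578], [335.70001220703125, 238.6999969482422]] (53.672306060791016, 8.756326675415039) mid [ 0.4997 -0.267   0.137 ] len 0.1499 ang 29.6
grn 151 [[323.1000061035156, 181.89999389648438], [354.6000061035156, 223.60000610351562]] (52.19804763793945, 3.034994125366211) mid [ 0.5361 -0.3154  0.137 ] len 0.1463 ang 35.1
clamp_handles [ 0.532 -0.108  0.158] [0.0033 0.0033]
clamp_pads [ 0.529 -0.098  0.069] [0.0037 0.0037]
board_top [0.541 0.299 0.188] [0.0031 0.0031]
easel0 [0.562 0.282 0.018] [0.0088 0.0088]
rack [ 0.535 -0.31  -0.005] [0.0031 0.0031]
caddy [ 0.497 -0.041 -0.002] [0.0048 0.0048]
caddy 0.71 [207.0, 193.9, 279.8, 253.0] ((244.72689819335938, 222.95147705078125), (60.740989685058594, 46.36136245727539), 19.536653518676758)
easel_board 0.95 [102.5, 161.9, 152.8, 240.3] ((128.6920166015625, 199.9270477294922), (81.06356811523438, 39.69894027709961), 79.82449340820312)
rack 0.7 [294.4, 184.4, 362.0, 248.8] ((329.0859375, 214.56600952148438), (48.391998291015625, 49.93959426879883), 53.47114562988281)
```

View pics/crops.png

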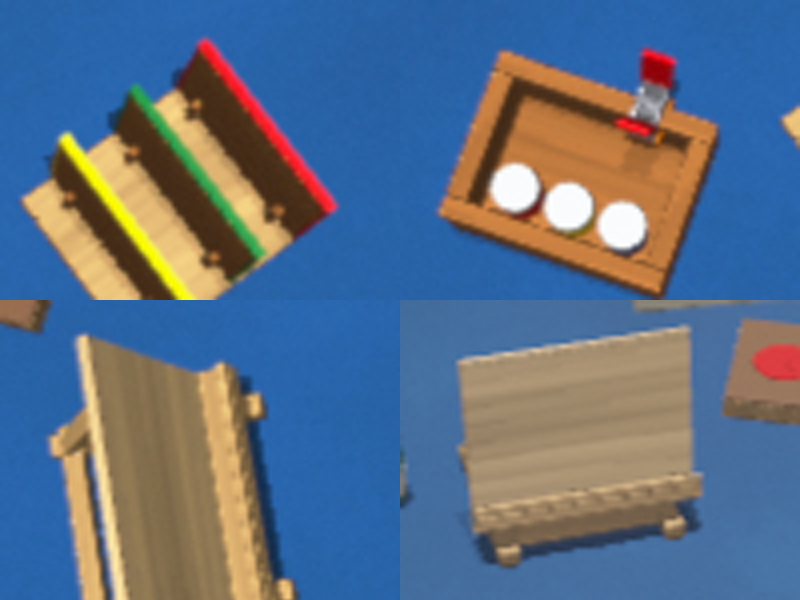

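The crops show the panel's red top edge from px (341,170.5) to (373.7,212.5). The clamp handles lie across the caddy wall at (264,196)/(259,212), and the board's top edge is at about (106,165)–(107,240). I go above the rack first.

>>> {"name": "send_rows", "arguments": {
  "moves": [0.43, -0.98, 0.05, 0, 0, 0.18, 0, 0.43, -0.98, 0.05, 0, 0, 0.18, 0, 0.43, -0.98, 0.05, 0, 0, 0.18, 0, 0.43, -0.98, 0.05, 0, 0, 0.18, 0, 0.43, -0.98, 0.05, 0, 0, 0.18, 0, 0.43, -0.98, 0.05, 0, 0, 0.18, 0, 0.43, -0.98, 0.05, 0, 0, 0.18, 0, 0.43, -0.98, 0.05, 0, 0, 0.18, 0],
  "squeeze": 40
}}

```text
time: 2.75
ee_pos: [0.2691, 0.3219, 0.2414]
tcp_rot: [180.0, 0.0, 173.0]
wrist_force: [0.7, -0.2, 0.3]
opening: 0.0428
grasp_force: 0.0
```

>>> {"name": "send_rows", "arguments": {
  "moves": [0.43, -0.98, 0.05, 0, 0, 0.18, 0, 0.43, -0.98, 0.05, 0, 0, 0.18, 0, 0.43, -0.98, 0.05, 0, 0, 0.18, 0, 0.43, -0.98, 0.05, 0, 0, 0.18, 0, 0.43, -0.98, 0.05, 0, 0, 0.18, 0, 0.43, -0.98, 0.05, 0, 0, 0.18, 0, 0.43, -0.98, 0.05, 0, 0, 0.18, 0, 0.43, -0.98, 0.05, 0, 0, 0.18, 0]
}}

```text
time: 3.75
ee_pos: [0.3551, 0.1259, 0.2515]
tcp_rot: [180.0, 0.0, -174.6]
wrist_force: [0.2, 0.5, -0.3]
opening: 0.0425
grasp_force: 0.0
```

>>> {"name": "send_rows", "arguments": {
  "moves": [0.43, -0.98, 0.05, 0, 0, 0.18, 0, 0.43, -0.98, 0.05, 0, 0, 0.18, 0, 0.43, -0.98, 0.05, 0, 0, 0.18, 0, 0.43, -0.98, 0.05, 0, 0, 0.18, 0, 0.43, -0.98, 0.05, 0, 0, 0.18, 0, 0.43, -0.98, 0.05, 0, 0, 0.18, 0, 0.43, -0.98, 0.05, 0, 0, 0.18, 0, 0.43, -0.98, 0.05, 0, 0, 0.18, 0]
}}

```text
time: 4.75
ee_pos: [0.4411, -0.0701, 0.2614]
tcp_rot: [-180.0, 0.0, -162.2]
wrist_force: [-1.2, 0.6, 0.6]
opening: 0.0425
grasp_force: 0.0
```

>>> {"name": "send_rows", "arguments": {
  "moves": [0.43, -0.98, 0.05, 0, 0, 0.18, 0, 0.43, -0.98, 0.05, 0, 0, 0.18, 0, 0.43, -0.98, 0.05, 0, 0, 0.18, 0, 0.43, -0.98, 0.05, 0, 0, 0.18, 0, 0.43, -0.98, 0.05, 0, 0, 0.18, 0, 0.43, -0.98, 0.05, 0, 0, 0.18, 0, 0.43, -0.98, 0.05, 0, 0, 0.18, 0, 0.43, -0.98, 0.05, 0, 0, 0.18, 0]
}}

```text
time: 5.75
ee_pos: [0.5271, -0.2661, 0.2713]
tcp_rot: [-180.0, 0.0, -149.9]
wrist_force: [0.2, -0.5, -0.7]
opening: 0.0424
grasp_force: 0.0
```

>>> {"name": "send_rows", "arguments": {
  "moves": [0.4, -0.9, 0.05, 0, 0, 0.18, 0, 0.4, -0.9, 0.05, 0, 0, 0.18, 0, 0.4, -0.9, 0.05, 0, 0, 0.18, 0, 0, 0, 0, 0, 0, 0, 0]
}}

```text
time: 6.25
ee_pos: [0.557, -0.334, 0.2739]
tcp_rot: [179.9, -0.0, -145.3]
wrist_force: [-0.3, -0.2, -0.4]
opening: 0.0425
grasp_force: 0.0
```

Run:
```python
from h import *
o=bot.get_obs();print(o["q"].round(1),o["ee_pos"].round(4),o["tcp_rot"].round(2),o["opening"])
c=bot.camera("wrist");cv2.imwrite("pics/w1.png",c["color"][:,:,::-1])
import pickle;pickle.dump(c,open("w1.pkl","wb"))
print("cam",(-np.array(c["R"]).T@c["t"]).round(3),np.array(c["R"])[2].round(2))
for q in["panel_top","panel_strawberry"]:
    print(q,[(np.round(r["pixel"]).tolist(),round(r["p"],2),atz(c,r["pixel"],.137 if q=="panel_top" else .012).round(4)) for r in bot.landmark_of("wrist",q)[:4]])
```

```text
[-30.9  21.3  34.3 103.1  -0.  -65.6] [ 0.557  -0.334   0.2739] [ 1.7994e+02 -3.0000e-02 -1.4534e+02] 0.042548566937205996
cam [ 0.502 -0.372  0.418] [ 0.22  0.15 -0.96]
panel_top [([246.0, 193.0], 0.87, array([ 0.571, -0.364,  0.137]))]
panel_strawberry [([254.0, 175.0], 0.61, array([ 0.5752, -0.3653,  0.012 ]))]
```

View pics/w1.png

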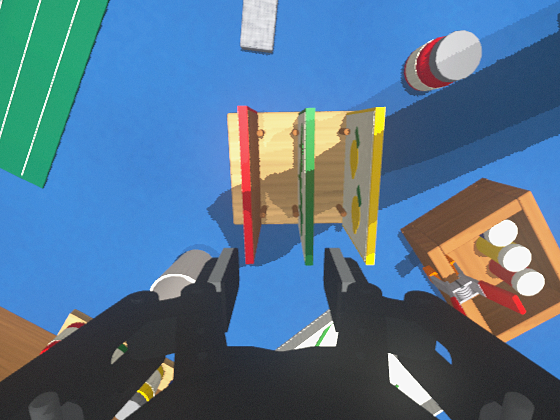

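The wrist view shows the strawberry panel's red top edge from (242.5,107) to (249.5,263), with green at about x=309. I compute the grasp offset.

Run:
```python
from h import *
import pickle
c=pickle.load(open("w1.pkl","rb"));t,s=pickle.load(open("cams.pkl","rb"))
A=atz(c,(242.5,107.5),.137);B=atz(c,(249.5,263),.137);d=B-A
print(A,B,(A+B)/2,np.linalg.norm(d),np.degrees(np.arctan2(d[1],d[0])))
A=atz(t,(341.5,171),.137);B=atz(t,(372.7,211.8),.137);d=A-B
print(A,B,(A+B)/2,np.linalg.norm(d),np.degrees(np.arctan2(d[1],d[0])))
# pixel-accurate red edges in wrist
hsv=cv2.cvtColor(c["color"],cv2.COLOR_RGB2HSV);m=((hsv[...,0]<9)|(hsv[...,0]>172))&(hsv[...,1]>150)&(hsv[...,2]>100)
for r in(112,140,170,200,230,255): x=np.where(m[r,220:270])[0]+220;print(r,x.min(),x.max(),atz(c,(x.mean(),r),.137).round(4))
```

```text
[ 0.50852019 -0.40823548  0.137     ] [ 0.62923643 -0.32219963  0.137     ] [ 0.56887831 -0.36521755  0.137     ] 0.1482382426696339 35.47790848374708
[ 0.62726045 -0.32634688  0.137     ] [ 0.50896972 -0.40934909  0.137     ] [ 0.56811508 -0.36784799  0.137     ] 0.14450627577767186 35.05656441806967
112 239 256 [ 0.5103 -0.4042  0.137 ]
140 240 248 [ 0.5311 -0.3921  0.137 ]
170 242 249 [ 0.553  -0.3763  0.137 ]
200 243 250 [ 0.5763 -0.3601  0.137 ]
230 244 252 [ 0.6007 -0.3425  0.137 ]
255 246 253 [ 0.622 -0.327  0.137]
```

>>> {"name": "send_rows", "arguments": {
  "moves": [0.23, -0.64, -0.6, 0, 0, 0.05, 0, 0.23, -0.64, -0.8, 0, 0, 0.02, 0, 0, 0, -0.9, 0, 0, 0, 0, 0, 0, -0.9, 0, 0, 0, 0, 0, 0, -0.9, 0, 0, 0, 0, 0, 0, -0.9, 0, 0, 0, 0, 0, 0, -0.9, 0, 0, 0, 0, 0, 0, -0.78, 0, 0, 0, 0]
}}

```text
time: 7.4
ee_pos: [0.5677, -0.3651, 0.1052]
tcp_rot: [179.9, -0.0, -144.7]
wrist_force: [-0.2, 0.2, -0.4]
opening: 0.0422
grasp_force: 0.0
```

>>> {"name": "send_rows", "arguments": {
  "moves": [0, 0, 0, 0, 0, 0, 0.6, 0, 0, 0, 0, 0, 0, 1, 0, 0, 0, 0, 0, 0, 1, 0, 0, 0, 0, 0, 0, 1, 0, 0, 0, 0, 0, 0, 1]
}}

```text
time: 8.02
ee_pos: [0.5686, -0.3649, 0.1085]
tcp_rot: [-180.0, 0.0, -144.7]
wrist_force: [0.2, -0.9, -0.6]
opening: 0.0072
grasp_force: 42.9
```

>>> {"name": "send_rows", "arguments": {
  "moves": [0, 0, 0.5, 0, 0, 0, 1, 0, 0, 1, 0, 0, 0, 1, 0, 0, 1, 0, 0, 0, 1, 0, 0, 1, 0, 0, 0, 1, 0, 0, 1, 0, 0, 0, 1, 0, 0, 1, 0, 0, 0, 1, 0, 0, 1, 0, 0, 0, 1, 0, 0, 1, 0, 0, 0, 1]
}}

```text
time: 9.02
ee_pos: [0.568, -0.3645, 0.2974]
tcp_rot: [-180.0, 0.0, -144.7]
wrist_force: [0.7, -0.1, -0.8]
opening: 0.0072
grasp_force: 42.5
```

Run:
```python
from h import *
import pickle
from scipy.optimize import least_squares
t,s=pickle.load(open("cams.pkl","rb"))
def crop(c,x,y,w,h,k): return cv2.resize(c["color"][y:y+h,x:x+w,::-1],None,fx=k,fy=k,interpolation=cv2.INTER_CUBIC)
a=np.hstack([crop(t,95,155,65,95,6),crop(s,255,95,65,95,6)])
cv2.imwrite("pics/easel.png",a); print(a.shape)
o=bot.get_obs();print(o["q"].round(1),o["ee_pos"].round(4),o["opening"],o["grasp_force"])
```

```text
(570, 780, 3)
[-32.7  27.1  44.9 107.7   0.  -68. ] [ 0.568  -0.3645  0.2974] 0.007183768102771145 42.510448694229126
```

View pics/easel.png

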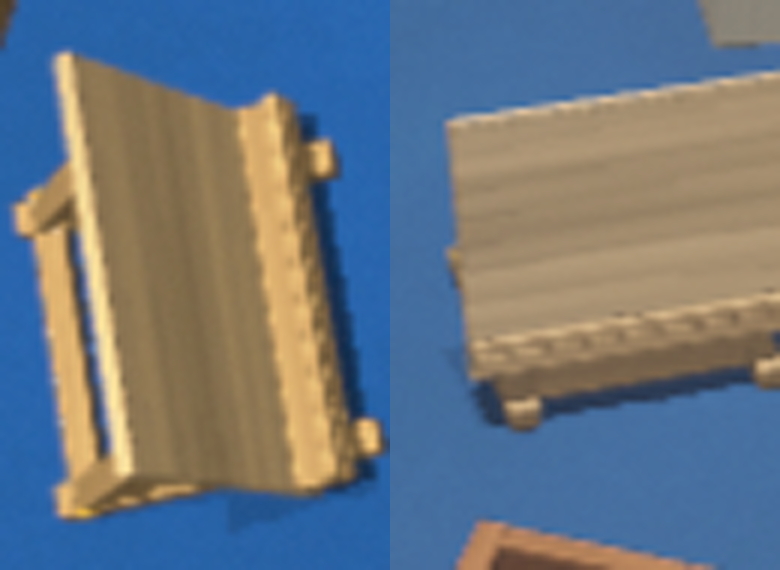

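The easel crop shows the board's front top corners at top px (107.5,164.5) and (117,234.2), and its foot line from (135,173) to (143.7,235.8). In the side view the top corners are at (265,116) and (322,107.5).

```bash
cat > geo.py <<'E'
import numpy as np
from scipy.spatial.transform import Rotation as Ro
def board(x,y,yaw):  # easel origin on table below foot; returns R, origin of easel_board
    R=Ro.from_euler("z",yaw,degrees=True)*Ro.from_euler("y",15,degrees=True)
    return R.as_matrix(),np.array([x,y,.042])
E
python3 - <<'E'
from h import *; from geo import *
import pickle
from scipy.optimize import least_squares
t,s=pickle.load(open("cams.pkl","rb"))
obs=[(t,(0,-.1,.13),(107.5,164.5)),(t,(0,.1,.13),(117,234.2)),(t,(0,-.1,0),(135,173)),(t,(0,.1,0),(143.7,235.8)),(s,(0,.1,.13),(265,116)),(s,(0,-.1,.13),(322,107.5))]
def f(p):
    R,o=board(*p); return np.concatenate([proj(c,R@np.array(X)+o)-px for c,X,px in obs])
r=least_squares(f,[.55,.28,100],x_scale=[.01,.01,1]);print(r.x,f(r.x).reshape(-1,2).round(1))
R,o=board(*r.x);print("top",R@[0,0,.13]+o)
# caddy: rim outer corners in top view (crop2 origin 200,180, /4, minus 400)
C=[(t,(a,b,.085),p) for a,b,p in[(.065,.085,(200+102/4,180+52/4)),(.065,-.085,(200+318/4,180+128/4)),(-.065,.085,(200+40/4,180+208/4)),(-.065,-.085,(200+262/4,180+296/4))]]
def g(p):
    R=Ro.from_euler("z",p[2],degrees=True).as_matrix();return np.concatenate([proj(c,R@np.array(X)+[p[0],p[1],0])-px for c,X,px in C])
q=least_squares(g,[.5,-.04,-20],x_scale=[.01,.01,1]);print(q.x,g(q.x).reshape(-1,2).round(1))
R=Ro.from_euler("z",q.x[2],degrees=True).as_matrix();h=np.array([.532,-.108,0])-[q.x[0],q.x[1],0];print("clamp in caddy",R.T@h)
E
```

```text
[  0.55427592   0.27450976 100.9400206 ] [[-0.1 -0.9]
 [ 0.1 -0.4]
 [-0.3  0.3]
 [ 0.5  1. ]
 [-0.4 -0.4]
 [ 0.3  0. ]]
top [0.54789044 0.30754476 0.16757036]
[  0.48997959  -0.04935842 -20.60361538] [[ 0.4 -0.8]
 [ 0.8 -0.3]
 [-0.4  1.4]
 [-0.8 -0.3]]
clamp in caddy [ 0.05996869 -0.04010369  0.        ]
```

>>> {"name": "send_rows", "arguments": {
  "moves": [-0.02, 0.5, 0, 0, 0, -0.12, 1, -0.02, 0.98, 0, 0, 0, -0.12, 1, -0.02, 0.98, 0, 0, 0, -0.12, 1, -0.02, 0.98, 0, 0, 0, -0.12, 1, -0.02, 0.98, 0, 0, 0, -0.12, 1, -0.02, 0.98, 0, 0, 0, -0.12, 1, -0.02, 0.98, 0, 0, 0, -0.12, 1, -0.02, 0.98, 0, 0, 0, -0.12, 1]
}}

```text
time: 10.02
ee_pos: [0.5636, -0.179, 0.2945]
tcp_rot: [179.9, -0.0, -153.0]
wrist_force: [-0.3, -0.3, -0.7]
opening: 0.0074
grasp_force: 42.5
```

>>> {"name": "send_rows", "arguments": {
  "moves": [-0.02, 0.98, 0, 0, 0, -0.12, 1, -0.02, 0.98, 0, 0, 0, -0.12, 1, -0.02, 0.98, 0, 0, 0, -0.12, 1, -0.02, 0.98, 0, 0, 0, -0.12, 1, -0.02, 0.98, 0, 0, 0, -0.12, 1, -0.02, 0.98, 0, 0, 0, -0.12, 1, -0.02, 0.98, 0, 0, 0, -0.12, 1, -0.02, 0.98, 0, 0, 0, -0.12, 1]
}}

```text
time: 11.02
ee_pos: [0.5593, 0.0167, 0.2945]
tcp_rot: [180.0, -0.1, -161.2]
wrist_force: [0.1, -0.2, -1.4]
opening: 0.0075
grasp_force: 42.5
```

>>> {"name": "send_rows", "arguments": {
  "moves": [-0.02, 0.98, 0, 0, 0, -0.12, 1, -0.02, 0.98, 0, 0, 0, -0.12, 1, -0.02, 0.98, 0, 0, 0, -0.12, 1, -0.02, 0.98, 0, 0, 0, -0.12, 1, -0.02, 0.98, 0, 0, 0, -0.12, 1, -0.02, 0.98, 0, 0, 0, -0.12, 1, -0.02, 0.98, 0, 0, 0, -0.12, 1, -0.02, 0.8, 0, 0, 0, -0.12, 1]
}}

```text
time: 12.02
ee_pos: [0.5552, 0.2081, 0.2945]
tcp_rot: [180.0, -0.1, -169.5]
wrist_force: [-0.0, -0.4, -1.3]
opening: 0.007
grasp_force: 42.5
```

>>> {"name": "send_rows", "arguments": {
  "moves": [0, 0.6, -0.3, -0.19, -0.04, 0, 1, 0, 0.5, -0.6, -0.19, -0.04, 0, 1, 0, 0.3, -0.6, -0.19, -0.03, 0, 1, 0, 0, -0.3, 0, 0, 0, 1, 0, 0, 0, 0, 0, 0, 1]
}}

```text
time: 12.65
ee_pos: [0.556, 0.2414, 0.2497]
tcp_rot: [-175.0, -0.0, -169.4]
wrist_force: [0.2, -0.2, -1.0]
opening: 0.0077
grasp_force: 42.5
```

Run:
```python
from h import *
o=bot.get_obs();print(o["q"].round(1),o["ee_pos"].round(4),o["tcp_rot"].round(2),o["opening"],o["grasp_force"])
t=bot.camera("top");s=bot.camera("side")
f=lambda c,x,y,w,h,k:cv2.resize(c["color"][y:y+h,x:x+w,::-1],None,fx=k,fy=k,interpolation=cv2.INTER_CUBIC)
cv2.imwrite("pics/pl1.png",np.hstack([f(t,80,140,100,120,4),f(s,240,60,100,120,4)]))
```

```text
[25.7 14.9 23.3 99.8 -4.8 15.2] [0.556  0.2414 0.2497] [-1.7499e+02 -5.0000e-02 -1.6942e+02] 0.007695279176411923 42.490049600601196
```

View pics/pl1.png

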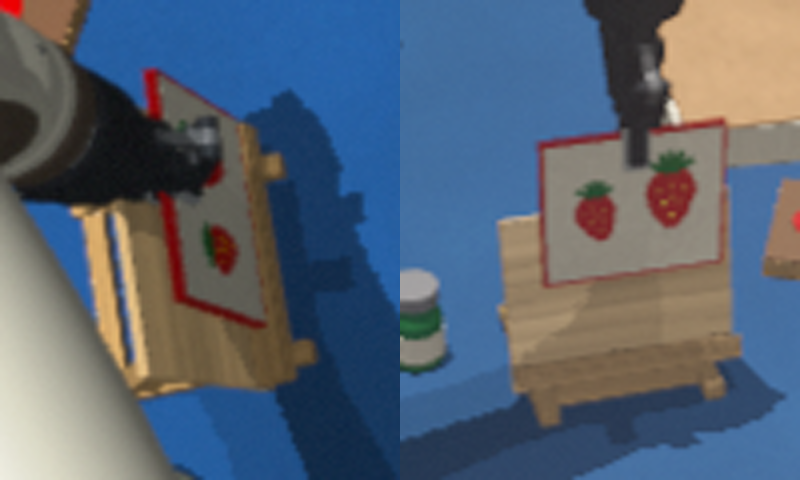

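The panel is held squarely above the easel with its picture facing out. Side-view corners are TL (275,96), TR (320.8,90.5), BL (276.8,131) and BR (320.5,124.5). I fit its pose before lowering.

Run:
```python
from h import *; from geo import *
from scipy.optimize import least_squares
t=bot.camera("top");s=bot.camera("side")
obs=[(s,(-.004,.075,.125),(275,96.25)),(s,(-.004,-.075,.125),(320.75,90.5)),(s,(-.004,.075,0),(276.75,131.25)),(s,(-.004,-.075,0),(320.5,124.5)),
(t,(-.004,-.075,.125),(118.5,158)),(t,(-.004,.075,.125),(126,214.5)),(t,(-.004,.075,0),(145.8,221.2)),(t,(-.004,-.075,0),(141,171))]
def f(p):
    R=Ro.from_euler("ZYX",p[3:],degrees=True).as_matrix();return np.concatenate([proj(c,R@np.array(X)+p[:3])-px for c,X,px in obs])
r=least_squares(f,[.555,.24,.15,101,5,0],x_scale=[.01,.01,.01,1,1,1]);print(r.x.round(4),f(r.x).reshape(-1,2).round(1).tolist())
o=bot.get_obs();R=Ro.from_euler("xyz",o["tcp_rot"],degrees=True).as_matrix();print("tool z",R[:,2].round(3),"expected origin",o["ee_pos"]+.0965*R[:,2])
Rb,ob=board(.5543,.2745,100.94);print("in board",Rb.T@(r.x[:3]-ob))
```

```text
[ 5.56900e-01  2.31600e-01  1.54300e-01  9.97717e+01  5.59530e+00
 -5.15000e-02] [[-0.7, -0.2], [0.8, -0.3], [-1.1, 0.4], [-0.1, 1.2], [0.2, -1.0], [-0.2, 0.5], [0.7, 0.7], [-1.3, -1.3]]
tool z [ 0.018 -0.085 -0.996] expected origin [0.55828423 0.2330687  0.15520166]
in board [-0.07024884  0.00560698  0.09744645]
```

>>> {"name": "send_rows", "arguments": {
  "moves": [-0.03, 0.7, -0.2, 0, 0, 0, 1, -0.03, 0.66, -0.6, 0, 0, 0, 1, 0, 0, -0.8, 0, 0, 0, 1, 0, 0, -0.8, 0, 0, 0, 1, 0, 0, -0.8, 0, 0, 0, 1, 0, 0, -0.6, 0, 0, 0, 1, 0, 0, -0.3, 0, 0, 0, 1, 0, 0, -0.1, 0, 0, 0, 1]
}}

```text
time: 13.85
ee_pos: [0.5547, 0.2759, 0.1452]
tcp_rot: [-175.0, 0.0, -169.4]
wrist_force: [0.6, -0.2, -1.0]
opening: 0.0071
grasp_force: 42.5
```

>>> {"name": "send_rows", "arguments": {
  "moves": [0, 0, -0.1, 0, 0, 0, 1, 0, 0, -0.05, 0, 0, 0, 1]
}}

```text
time: 14.1
ee_pos: [0.555, 0.2758, 0.1422]
tcp_rot: [-175.0, 0.1, -169.4]
wrist_force: [1.0, 0.1, -2.4]
opening: 0.0073
grasp_force: 42.5
```

>>> {"name": "send_rows", "arguments": {
  "moves": [0, 0, -0.06, 0, 0, 0, 1, 0, 0, -0.04, 0, 0, 0, 1]
}}

```text
time: 14.35
ee_pos: [0.5549, 0.2759, 0.1412]
tcp_rot: [-175.1, 0.1, -169.4]
wrist_force: [-6.1, -0.3, 12.9]
opening: 0.0072
grasp_force: 44.6
```

>>> {"name": "send_rows", "arguments": {
  "moves": [0, 0, 0.04, 0, 0, 0, 0.6, 0, 0, 0, 0, 0, 0, 0.6, 0, 0, 0.2, 0, 0, 0, 0.6, -0.01, 0.03, 0.4, 0, 0, 0, 0.6, -0.01, 0.04, 0.5, 0, 0, 0, 0.6, -0.02, 0.08, 0.9, 0, 0, 0, 0.6, -0.02, 0, 1, 0, 0, 0, 0.6, 0, 0, 1, 0, 0, 0, 0.6]
}}

```text
time: 15.35
ee_pos: [0.5532, 0.2796, 0.2421]
tcp_rot: [-175.0, 0.1, -169.4]
wrist_force: [0.3, -0.5, 1.4]
opening: 0.0171
grasp_force: 0.0
```

>>> {"name": "send_rows", "arguments": {
  "moves": [0, -0.6, 0.6, 0.19, 0.04, 0, 0, 0, -0.98, 0, 0.19, 0.04, 0, 0, -0.1, -0.98, 0, 0.19, 0.03, 0, 0, -0.1, -0.98, 0, 0, 0, 0, 0]
}}

```text
time: 15.85
ee_pos: [0.5482, 0.1891, 0.2558]
tcp_rot: [179.9, 0.0, -169.5]
wrist_force: [0.5, -0.6, -0.6]
opening: 0.0428
grasp_force: 0.0
```

Run:
```python
from h import *
t=bot.camera("top");s=bot.camera("side")
f=lambda c,x,y,w,h,k:cv2.resize(c["color"][y:y+h,x:x+w,::-1],None,fx=k,fy=k,interpolation=cv2.INTER_CUBIC)
cv2.imwrite("pics/pl2.png",np.hstack([f(t,80,140,100,120,4),f(s,240,60,100,120,4)]))
```

```text
(no output)
```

View pics/pl2.png

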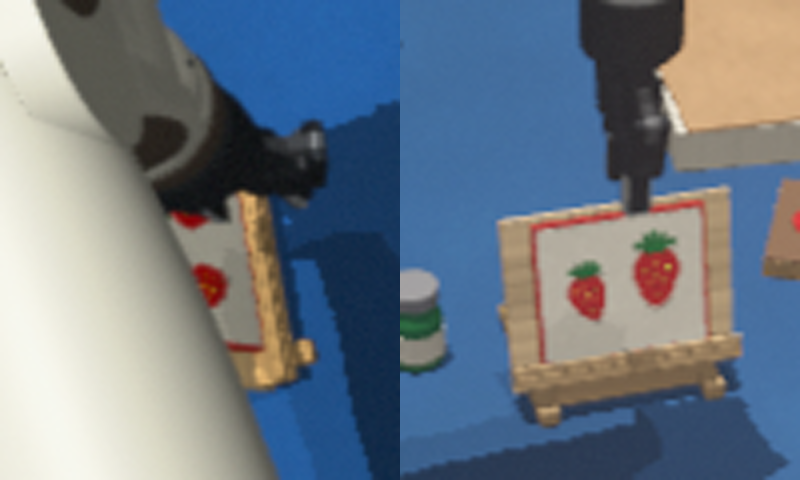

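The panel stands seated on the ledge with its picture out, nearly centred on the board. Next is the clamp.

>>> {"name": "send_rows", "arguments": {
  "moves": [-0.06, -0.9, 0, 0, 0, 0.53, -1, -0.06, -0.9, 0, 0, 0, 0.53, -1, -0.06, -0.9, 0, 0, 0, 0.53, -1, -0.06, -0.9, 0, 0, 0, 0.53, -1, -0.06, -0.9, 0, 0, 0, 0.53, -1, -0.06, -0.9, 0, 0, 0, 0.53, -1, -0.06, -0.9, 0, 0, 0, 0.53, -1, -0.06, -0.9, 0, 0, 0, 0.53, -1]
}}

```text
time: 16.95
ee_pos: [0.5363, 0.0104, 0.2555]
tcp_rot: [180.0, 0.0, -132.8]
wrist_force: [0.4, 0.5, 0.2]
opening: 0.0855
grasp_force: 0.0
```

>>> {"name": "send_rows", "arguments": {
  "moves": [-0.06, -0.9, 0, 0, 0, 0.53, -1, -0.06, -0.9, 0, 0, 0, 0.53, -1, -0.06, -0.9, 0, 0, 0, 0.53, -1, 0, -0.9, 0, 0, 0, 0.53, -1, 0, 0, 0, 0, 0, 0.53, -1, 0, 0, 0, 0, 0, 0, -1]
}}

```text
time: 17.7
ee_pos: [0.5318, -0.0792, 0.2554]
tcp_rot: [-180.0, 0.0, -110.3]
wrist_force: [-0.5, -0.5, -0.6]
opening: 0.0855
grasp_force: 0.0
```

Run:
```python
from h import *
o=bot.get_obs();print(o["q"].round(1),o["ee_pos"].round(4),o["tcp_rot"].round(2),o["opening"])
c=bot.camera("wrist");cv2.imwrite("pics/w2.png",c["color"][:,:,::-1])
import pickle;pickle.dump(c,open("w2.pkl","wb"))
for q,z in[("clamp_handles",.143),("clamp",.105),("clamp_pads",.06)]:
    print(q,[(np.round(r["pixel"]).tolist(),round(r["p"],2),atz(c,r["pixel"],z).round(4)) for r in bot.landmark_of("wrist",q)[:3]])
hsv=cv2.cvtColor(c["color"],cv2.COLOR_RGB2HSV);m=((((hsv[...,0]<8)|(hsv[...,0]>173))&(hsv[...,1]>170)&(hsv[...,2]>100))*255).astype(np.uint8)
n,l,st,ce=cv2.connectedComponentsWithStats(m)
for i in range(1,n):
    if st[i,4]>60: print(st[i],ce[i].round(1))
```

```text
[ -8.5   3.9  11.6  97.7   0.  -78.2] [ 0.5318 -0.0792  0.2554] [-1.7999e+02  3.0000e-02 -1.1026e+02] 0.08546701624960623
clamp_handles [([276.0, 186.0], 0.82, array([ 0.5297, -0.0967,  0.143 ]))]
clamp []
clamp_pads [([277.0, 170.0], 0.97, array([ 0.5293, -0.0983,  0.06  ]))]
[289 168  20  35 360] [300.1 185. ]
[236 171  15  33 230] [240.7 187. ]
[ 79 269  20  50 653] [ 87.7 294.3]
```

View pics/w2.png

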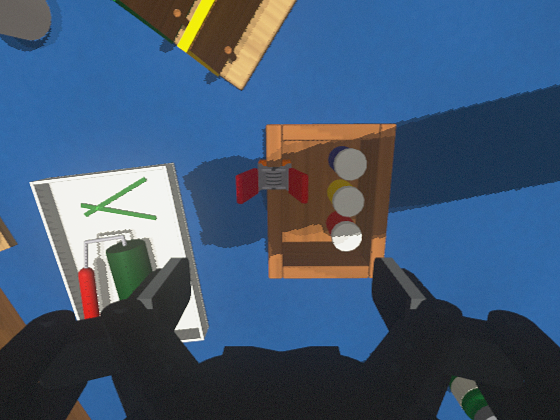

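The wrist view shows the clamp handles at (236–251,171–204) and (289–309,168–203), straddling the caddy wall and parallel to the finger line.

Run:
```python
from h import *; import pickle
c=pickle.load(open("w2.pkl","rb"))
A=atz(c,(236.5,189),.161);B=atz(c,(308,188),.161);d=B-A
print(A,B,(A+B)/2,np.linalg.norm(d),np.degrees(np.arctan2(d[1],d[0])))
A=atz(c,(266.5,125),.085);B=atz(c,(271,278),.085);d=B-A;print("rim",A,B,np.linalg.norm(d),np.degrees(np.arctan2(d[1],d[0])))
A=atz(c,(283.5,130),.085);print(A)
```

```text
[ 0.55882212 -0.10871381  0.161     ] [ 0.50518798 -0.08982196  0.161     ] [ 0.53200505 -0.09926788  0.161     ] 0.056864073459769605 160.59593099632988
rim [ 0.52219008 -0.14739662  0.085     ] [0.57751094 0.01143131 0.085     ] 0.16818653296409475 70.79642251678476
[ 0.50800817 -0.1370551   0.085     ]
```

>>> {"name": "send_rows", "arguments": {
  "moves": [-0.03, -0.75, -0.3, 0, 0, 0.11, -1, 0, 0, -0.8, 0, 0, 0, -1, 0, 0, -0.8, 0, 0, 0, -1, 0, 0, -0.9, 0, 0, 0, -1, 0, 0, -0.9, 0, 0, 0, -1, 0, 0, -0.8, 0, 0, 0, -1, 0, 0, -0.8, 0, 0, 0, -1, 0, 0, 0, 0, 0, 0, -1],
  "squeeze": 60
}}

```text
time: 18.9
ee_pos: [0.5302, -0.0974, 0.1215]
tcp_rot: [179.9, -0.0, -109.3]
wrist_force: [-0.2, -0.3, -0.5]
opening: 0.0854
grasp_force: 0.0
```

>>> {"name": "send_rows", "arguments": {
  "moves": [0, 0, 0, 0, 0, 0, 1, 0, 0, 0, 0, 0, 0, 1, 0, 0, 0, 0, 0, 0, 1, 0, 0, 0, 0, 0, 0, 1, 0, 0, 0, 0, 0, 0, 1, 0, 0, 0, 0, 0, 0, 1]
}}

```text
time: 19.65
ee_pos: [0.5312, -0.0978, 0.1229]
tcp_rot: [-180.0, 0.0, -109.3]
wrist_force: [0.3, -0.7, -0.0]
opening: 0.0283
grasp_force: 64.7
```

>>> {"name": "send_rows", "arguments": {
  "moves": [0, 0, 0.4, 0, 0, 0, 1, 0, 0, 0.8, 0, 0, 0, 1, 0, 0, 1, 0, 0, 0, 1, 0, 0, 1, 0, 0, 0, 1, 0, 0, 1, 0, 0, 0, 1, 0, 0, 1, 0, 0, 0, 1, 0, 0, 0.8, 0, 0, 0, 1, 0, 0, 0, 0, 0, 0, 1]
}}

```text
time: 20.65
ee_pos: [0.5314, -0.0978, 0.2746]
tcp_rot: [-179.9, 0.0, -109.3]
wrist_force: [0.5, 0.0, -1.4]
opening: 0.0284
grasp_force: 64.6
```

Run:
```python
from h import *
o=bot.get_obs();print(o["ee_pos"].round(4),o["opening"],o["grasp_force"])
c=bot.camera("wrist");s=bot.camera("side")
f=lambda c,x,y,w,h,k:cv2.resize(c["color"][y:y+h,x:x+w,::-1],None,fx=k,fy=k,interpolation=cv2.INTER_CUBIC)
a=f(c,180,150,200,210,2);b=f(s,250,130,95,100,4.2)
cv2.imwrite("pics/cl1.png",np.hstack([a[:420,:400],b[:420,:399]]))
```

```text
[ 0.5314 -0.0978  0.2746] 0.028422704068517216 64.59041833877563
```

View pics/cl1.png

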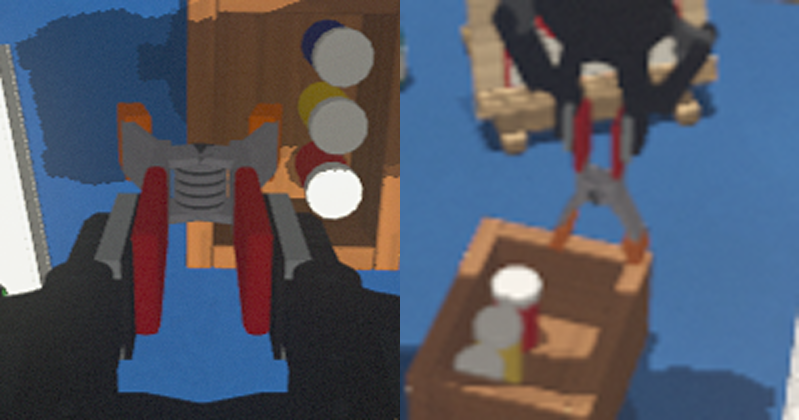

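The clamp is held upright with its jaws fully open and its pivot at about side px (296,174). I carry it to the easel.

>>> {"name": "send_rows", "arguments": {
  "moves": [0.03, 0.5, 0, 0, 0, 0.0, 1, 0.03, 0.98, 0, 0, 0, -0.43, 1, 0.03, 0.98, 0, 0, 0, -0.43, 1, 0.03, 0.98, 0, 0, 0, -0.43, 1, 0.03, 0.98, 0, 0, 0, -0.43, 1, 0.03, 0.98, 0, 0, 0, -0.43, 1, 0.03, 0.98, 0, 0, 0, -0.43, 1, 0.03, 0.98, 0, 0, 0, -0.43, 1]
}}

```text
time: 21.75
ee_pos: [0.5365, 0.0877, 0.272]
tcp_rot: [180.0, -0.1, -135.2]
wrist_force: [0.4, 0.0, -0.3]
opening: 0.0285
grasp_force: 64.5
```

>>> {"name": "send_rows", "arguments": {
  "moves": [0.03, 0.98, 0.05, 0, 0, -0.43, 1, 0.03, 0.98, 0.05, 0, 0, -0.43, 1, 0.03, 0.98, 0.05, 0, 0, -0.43, 1, 0.03, 0.98, 0.05, 0, 0, -0.43, 1, 0.03, 0.98, 0.05, 0, 0, -0.43, 1, 0.03, 0.98, 0.05, 0, 0, -0.43, 1, 0.03, 0.98, 0.05, 0, 0, -0.43, 1, 0.03, 0.98, 0.05, 0, 0, -0.43, 1]
}}

```text
time: 22.75
ee_pos: [0.5423, 0.2837, 0.282]
tcp_rot: [-180.0, -0.1, -164.8]
wrist_force: [0.7, 0.1, -1.3]
opening: 0.0286
grasp_force: 64.5
```

>>> {"name": "send_rows", "arguments": {
  "moves": [0.03, 0.6, 0.05, -0.43, -0.083, -0.43, 1, 0, 0.6, 0, -0.43, -0.083, 0, 1, 0, 0.4, 0, -0.43, -0.083, 0, 1, 0, 0.2, 0, -0.43, -0.083, 0, 1, 0, 0, 0, 0, 0, 0, 1]
}}

```text
time: 23.38
ee_pos: [0.543, 0.329, 0.2821]
tcp_rot: [-164.9, -0.4, -168.3]
wrist_force: [-0.2, -0.1, -0.9]
opening: 0.0283
grasp_force: 64.6
```

Run:
```python
from h import *; from geo import *
o=bot.get_obs();R=Ro.from_euler("xyz",o["tcp_rot"],degrees=True).as_matrix();print(o["q"].round(1),o["ee_pos"].round(4),o["tcp_rot"].round(2),o["opening"],"tool y",R[:,1].round(3),"z",R[:,2].round(3))
Rb,ob=board(.5543,.2745,100.94);pv=o["ee_pos"]+.018*R[:,2]
print("pivot in board",Rb.T@(pv-ob),"axes in board",(Rb.T@R).round(3).tolist())
s=bot.camera("side");c=bot.camera("wrist");t=bot.camera("top")
print("side: pivot",proj(s,pv),"tops",proj(s,Rb@[0,0,.13]+ob),"wrist: pivot",proj(c,pv),"boardtop",proj(c,Rb@[0,0,.13]+ob),"corners",proj(c,Rb@[0,.1,.13]+ob),proj(c,Rb@[0,-.1,.13]+ob))
f=lambda c,x,y,w,h,k:cv2.resize(c["color"][y:y+h,x:x+w,::-1],None,fx=k,fy=k,interpolation=cv2.INTER_CUBIC)
a=cv2.resize(c["color"][:,80:480,::-1],(400,420));b=f(s,240,50,100,105,4)
cv2.imwrite("pics/cl2.png",np.hstack([a,b]))
```

```text
[ 37.2  26.9  41.5 111.6 -13.4  26.3] [0.543  0.329  0.2821] [-164.91   -0.45 -168.3 ] 0.028307139170798683 tool y [-0.198  0.945 -0.26 ] z [ 0.045 -0.256 -0.965]
pivot in board [-0.00839048  0.00085192  0.22837052] axes in board [[-0.015, 1.0, -0.002], [1.0, 0.015, 0.004], [0.004, -0.002, -1.0]]
side: pivot [292.61981406  83.05066642] tops [293.75183543 111.54121363] wrist: pivot [282.80136628 247.28468092] boardtop [291.70015175 205.53183903] corners [294.67022243  84.04236312] [289.26226982 305.2523605 ]
```

View pics/cl2.png

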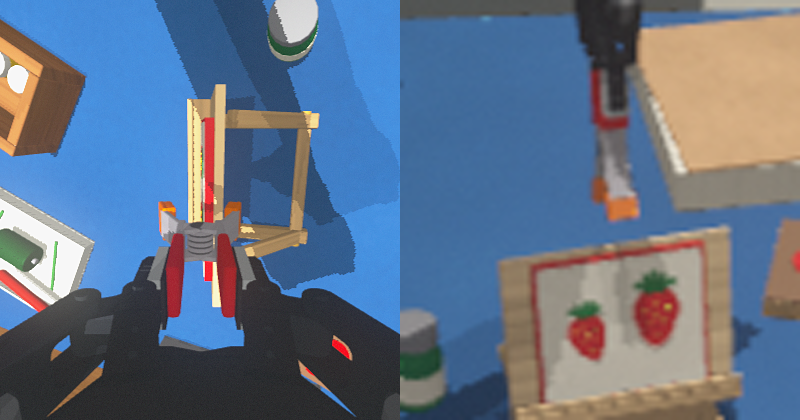

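The wrist view matches the model. The board's front top corner is at (294,86) and the pivot at (283,245), so the jaw centre must move about 8 mm toward the board. I shift and then descend along the board.

>>> {"name": "send_rows", "arguments": {
  "moves": [0.06, 0.34, -0.09, 0, 0, 0, 1, 0.03, -0.17, -0.63, 0, 0, 0, 1, 0.03, -0.17, -0.63, 0, 0, 0, 1, 0, 0, 0, 0, 0, 0, 1]
}}

```text
time: 24.02
ee_pos: [0.5466, 0.3267, 0.2495]
tcp_rot: [-164.9, -0.4, -168.5]
wrist_force: [0.3, -0.4, -0.7]
opening: 0.0284
grasp_force: 64.6
```

```bash
cat > chk.py <<'E'
from h import *; from geo import *
o=bot.get_obs();R=Ro.from_euler("xyz",o["tcp_rot"],degrees=True).as_matrix()
Rb,ob=board(.5543,.2745,100.94);pv=o["ee_pos"]+.018*R[:,2]
print("pivot in board",(Rb.T@(pv-ob)).round(4),o["wrist_force"].round(1),o["opening"],o["grasp_force"])
c=bot.camera("wrist");hsv=cv2.cvtColor(c["color"],cv2.COLOR_RGB2HSV)
for n,lo,hi in[("orange",(8,200,150),(16,255,255)),("red",(0,180,110),(6,255,255)),("red2",(173,180,110),(180,255,255))]:
    m=cv2.inRange(hsv,lo,hi);k,l,st,ce=cv2.connectedComponentsWithStats(m)
    print(n,[(st[i].tolist(),ce[i].round(0).tolist()) for i in range(1,k) if st[i,4]>40])
print("board front/back top at y=+-.05,+.1",[proj(c,Rb@[x,y,.13]+ob).round(0).tolist() for x in(0,.008) for y in(-.05,.05,.1)])
print("panel top front/back",[proj(c,Rb@[x,y,.125]+ob).round(0).tolist() for x in(-.008,0) for y in(.0,.05)])
print("pads",[proj(c,pv+(R[:,1]*a)-Rb[:,2]*-b).round(0).tolist() for a in(-.0165,.0165) for b in(-.035,)])
E
python3 chk.py
```

```text
pivot in board [-0.0028 -0.0023  0.196 ] [ 0.3 -0.4 -0.7] 0.028446865837773443 64.58700656890869
orange [([305, 202, 16, 14, 128], [312.0, 207.0])]
red [([277, 138, 10, 84, 521], [282.0, 179.0]), ([298, 235, 18, 77, 574], [308.0, 273.0]), ([61, 284, 44, 37, 104], [84.0, 304.0])]
red2 [([277, 113, 10, 38, 246], [281.0, 128.0]), ([278, 197, 8, 11, 51], [281.0, 202.0]), ([246, 260, 16, 57, 597], [253.0, 290.0]), ([278, 261, 8, 35, 248], [281.0, 278.0]), ([303, 300, 11, 17, 82], [308.0, 308.0]), ([389, 370, 23, 24, 174], [398.0, 384.0])]
board front/back top at y=+-.05,+.1 [[284.0, 271.0], [286.0, 147.0], [287.0, 73.0], [294.0, 271.0], [297.0, 147.0], [299.0, 73.0]]
panel top front/back [[275.0, 210.0], [275.0, 146.0], [285.0, 211.0], [286.0, 146.0]]
pads [[257.0, 228.0], [305.0, 228.0]]
```

>>> {"name": "send_rows", "arguments": {
  "moves": [-0.03, 0.15, -0.04, 0, 0, 0, 1, 0.02, -0.12, -0.47, 0, 0, 0, 1, 0.02, -0.12, -0.47, 0, 0, 0, 1, 0, 0, 0, 0, 0, 0, 1]
}}

```text
time: 24.58
ee_pos: [0.5469, 0.3251, 0.2256]
tcp_rot: [-164.9, -0.3, -168.4]
wrist_force: [0.1, 0.2, -0.0]
opening: 0.0279
grasp_force: 64.6
```

>>> {"name": "send_rows", "arguments": {
  "moves": [0.02, -0.12, -0.47, 0, 0, 0, 1, 0.02, -0.12, -0.47, 0, 0, 0, 1, 0, 0, 0, 0, 0, 0, 1]
}}

```text
time: 24.95
ee_pos: [0.5482, 0.3185, 0.2027]
tcp_rot: [-164.9, -0.2, -168.4]
wrist_force: [-0.2, -0.2, 3.7]
opening: 0.028
grasp_force: 64.9
```

```bash
python3 chk.py
```

```text
pivot in board [ 0.0012 -0.0023  0.1487] [-0.2 -0.2  3.7] 0.028043953293363517 64.9489974975586
orange [([306, 202, 16, 14, 143], [314.0, 207.0])]
red [([269, 110, 13, 111, 883], [276.0, 162.0]), ([298, 248, 18, 69, 599], [307.0, 285.0]), ([36, 296, 45, 40, 131], [59.0, 318.0])]
red2 [([269, 109, 12, 30, 128], [275.0, 119.0]), ([270, 175, 8, 24, 55], [272.0, 186.0]), ([270, 199, 11, 23, 138], [274.0, 211.0]), ([246, 234, 18, 83, 954], [254.0, 277.0]), ([299, 234, 17, 35, 195], [307.0, 250.0]), ([271, 261, 11, 71, 683], [276.0, 296.0]), ([303, 296, 12, 20, 59], [309.0, 305.0]), ([402, 386, 33, 30, 153], [414.0, 398.0])]
board front/back top at y=+-.05,+.1 [[279.0, 303.0], [280.0, 152.0], [281.0, 58.0], [290.0, 303.0], [294.0, 152.0], [296.0, 58.0]]
panel top front/back [[267.0, 230.0], [267.0, 151.0], [279.0, 230.0], [280.0, 151.0]]
pads [[257.0, 228.0], [305.0, 228.0]]
```

>>> {"name": "send_rows", "arguments": {
  "moves": [0, 0, 0, 0, 0, 0, 0.2, 0, 0, 0, 0, 0, 0, 0, 0, 0, 0, 0, 0, 0, -0.2, 0, 0, 0, 0, 0, 0, -0.4, 0, 0, 0, 0, 0, 0, -0.7, 0, 0, 0, 0, 0, 0, -1, 0, 0, 0, 0, 0, 0, -1, 0, 0, 0, 0, 0, 0, -1]
}}

```text
time: 26.0
ee_pos: [0.5481, 0.319, 0.2023]
tcp_rot: [-164.9, -0.3, -168.4]
wrist_force: [0.9, -0.6, 0.8]
opening: 0.0852
grasp_force: 0.0
```

```bash
python3 chk.py
```

```text
pivot in board [ 0.0018 -0.0023  0.1485] [ 0.9 -0.6  0.8] 0.08516487890849281 0.0
orange [([295, 203, 12, 20, 139], [299.0, 211.0])]
red [([269, 126, 11, 15, 54], [275.0, 132.0]), ([269, 142, 12, 34, 161], [274.0, 157.0]), ([35, 294, 24, 18, 159], [45.0, 304.0])]
red2 [([268, 109, 13, 117, 994], [275.0, 170.0]), ([308, 237, 46, 87, 2054], [332.0, 279.0]), ([210, 238, 45, 86, 1941], [230.0, 280.0]), ([270, 268, 11, 65, 666], [275.0, 299.0]), ([436, 392, 17, 28, 279], [445.0, 408.0])]
board front/back top at y=+-.05,+.1 [[278.0, 303.0], [279.0, 152.0], [280.0, 58.0], [290.0, 304.0], [293.0, 152.0], [295.0, 58.0]]
panel top front/back [[266.0, 230.0], [266.0, 151.0], [278.0, 230.0], [279.0, 151.0]]
pads [[257.0, 228.0], [305.0, 228.0]]
```

>>> {"name": "send_rows", "arguments": {
  "moves": [-0.02, 0.1, 0.4, 0, 0, 0, -1, -0.03, 0.16, 0.6, 0, 0, 0, -1, -0.04, 0.2, 0.8, 0, 0, 0, -1, -0.04, 0.2, 0.8, 0, 0, 0, -1, -0.04, 0.2, 0.8, 0, 0, 0, -1, 0, 0, 0.6, 0, 0, 0, -1, 0, 0, 0, 0, 0, 0, -1, 0, 0, 0, 0, 0, 0, -1]
}}

```text
time: 27.05
ee_pos: [0.5438, 0.3406, 0.3018]
tcp_rot: [-164.9, -0.3, -168.4]
wrist_force: [-0.0, -0.7, 0.0]
opening: 0.0852
grasp_force: 0.0
```

Run:
```python
from h import *; from geo import *
Rb,ob=board(.5543,.2745,100.94)
c=bot.camera("wrist");s=bot.camera("side");t=bot.camera("top")
for n,k in(("wrist",c),("side",s),("top",t)):
    for q,z in(("clamp",.1487),("clamp_handles",.1867),("clamp_pads",.1037)):
        r=bot.landmark_of(n,q);print(n,q,"exp",proj(k,Rb@[0,-.002,z]+ob).round(0),[(np.round(a["pixel"]).tolist(),round(a["p"],2)) for a in r[:2]])
    r=bot.landmark_of(n,"panel_picture");print(n,"pic exp",proj(k,Rb@[-.008,0,.0625]+ob).round(0),[(np.round(a["pixel"]).tolist(),round(a["p"],2)) for a in r[:3]])
o=bot.get_obs();print(o["ee_pos"],o["wrist_force"])
```

```text
wrist clamp exp [284. 204.] [([288.0, 202.0], 0.81)]
wrist clamp_handles exp [285. 216.] [([291.0, 216.0], 0.64)]
wrist clamp_pads exp [284. 193.] [([277.0, 177.0], 0.71), ([289.0, 190.0], 0.65)]
wrist pic exp [277. 183.] [([274.0, 184.0], 0.56)]
side clamp exp [294. 106.] [([296.0, 104.0], 0.71)]
side clamp_handles exp [293.  95.] [([295.0, 96.0], 0.66)]
side clamp_pads exp [295. 119.] [([293.0, 117.0], 0.66)]
side pic exp [295. 131.] [([174.0, 304.0], 0.8), ([296.0, 132.0], 0.7)]
top clamp exp [108. 196.] [([108.0, 196.0], 0.93)]
top clamp_handles exp [ 98. 194.] []
top clamp_pads exp [118. 199.] [([118.0, 197.0], 0.58)]
top pic exp [129. 201.] [([358.0, 318.0], 0.87), ([127.0, 202.0], 0.82), ([459.0, 272.0], 0.66)]
[0.54379404 0.34047505 0.30226513] [-0.70835046 -0.56195754  0.32398618]
```

All landmarks agree with the intended pose, so I hand in.

```bash
python3 -c "
from workcell import bot
print(bot.job_done())"
```

```text
the job is handed in; nothing more can be done
None
```

The strawberry panel stands on the easel ledge with its picture facing out. The red-handled clamp is clipped squarely over its top edge and the board, and the job is handed in at about 27 s; the hand-in returned no verdict.

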